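Slide the stained slides round the bend to dry

ROBOT

A 6-joint arm with a two-finger parallel gripper is mounted at the origin on the work surface. World frame = base frame: x ahead of the robot, y to its left, z up, the work surface at z = 0. Lengths are in m, angles in rad, forces in N, time in s.
With the tool pointing down it reaches from about 0.3 to 0.85 m from the base axis. Payload 5.4 kg.
Tool frame: the origin (TCP) lies between the finger pads; the fingertips stand 14 mm ahead of it and the grasp point (between the pads) lies 5 mm behind it; z points along the fingers, y is the line along which they close (so a half turn about z gives the same grasp; the last joint's range is limited). The gripper opens to 85 mm and grips with 20 to 120 N. Pads are 22 mm wide; open, the fingers measure 114 mm over their backs; the gripper's body (76 mm by 85 mm) begins 54 mm behind the grasp point. The pads swing forward as they close: fully open they stand 13 mm farther back than shut.
Start: joints at [-1.56, 0.158, 1.597, -0, 1.386, -0.21], TCP at [0.126, -0.561, 0.245] pointing down, gripper open.
Joint ranges: [-2.91, 2.91], [-0.94, 2.29], [0.18, 2.7], [-1.29, 4.43], [0.17, 2.64], [-3, 3]. Speed limits (rad/s): [2.57, 2.57, 3.14, 3.14, 3.14, 3.14].

INTERFACE

Orientations are given as [roll, pitch, yaw] about the fixed x, y, z axes, in that order (R = Rz(yaw) Ry(pitch) Rx(roll)).
In Python, from bench import manip gives the robot as it stands.
- The arm moves only by the shell command python3 -m pendant 'ROWS'. ROWS is JSON, a list of rows, each an object of numbers: "gripper": the opening, from -1 (shut) to 1 (fully open); "dx", "dy", "dz": the shift along the world's x, y, z in mm; "roll": the turn about the world's z in degrees. A call has 1 to 12 rows; each row shifts and turns the commanded pose from where the row before left it; what a row does not reach is not made up. A row lasts 1/10 s, in which the tool goes at most 50 mm and 8.59 degrees, less where a joint would pass 70% of its speed; a pose out of reach is approached as far as the arm can. A call with a gripper value outside its range is refused whole. The fingers move at their own pace and stop on an object; the grip force is fixed at half the most. Time passes only in rows, so rows that do not move let the fingers close. It gives the time, the measured TCP pose, the force, the opening and the grip force at its end, in the units of the state.
- manip.observe(): the state, without advancing time (a new reading comes with each control period).
- manip.capture(name): name is "side" or "top" or "wrist"; returns the picture (420x560x3 uint8, red, green, blue); there is no depth.
- manip.camera_params(name): a dict with "mtx" (3x3 intrinsics, pixels), "extrinsics" (4x4, takes a point from world to camera coordinates). Camera axes: x right, y down, z forward; pixel columns grow to the right and rows downward; lengths in m; the calibration is good to about 2 mm. The wrist camera is an equidistant fisheye: a pixel r from the principal point sees the ray r / f radians off the axis. A picture is of the moment at which its call begins: read the wrist's pose just before it. camera_params takes no time and is no camera call; for the wrist camera it gives the pose at the moment of the call.
- manip.hand_in(): hands the job in; it is judged then, once.
Trained networks look in the newest picture that a camera, given by its name, has taken for a name from the list of things; names that differ only in an ending like _2 or _b are one class to them, and where a whole thing is asked for, a point or a joint stands for the part that bears it (a point fixed in the world has none). Each returns a list of dicts, best first, with "score" (0 to 1); they miss things now and then, are a little off and sometimes report something else, mostly with a low value. They report only what shows in the picture. A call takes as long as a camera call. They do not tell look-alikes from the thing itself.
- manip.cut_out(camera, name): "mask" (420x560 bool, what is visible of it).
- manip.tip_of(camera, name): "xyz" ([x, y, z] in m, in the coordinates of the camera as it stood for that picture, good to about 4 mm: a listed point, or the origin of a listed thing).
The state is a dict: "clock": time; "q": joint angles; "qd": joint speeds; "joint_efforts": joint torques, N m; "tool_pos": TCP position; "ee_rot": TCP orientation; "contact_force": force on the tool from outside, world axes, zero at the start; "wrist_torque": the same for the moment, N m; "gripper_width": opening from 0.0 (shut) to 1.0 (fully open); "grip_force": force on a finger pad.
Only numpy, scipy, OpenCV 4.12 (cv2) and the standard library are available. Lean on these libraries where they do the work, as an engineer would, in place of code of your own. Each camera call takes 0.05 s, during which the arm holds its last target. There are 200 camera calls.

TASK

The slides on the blue carrier are rinsed: slide the blue carrier along its bent rail, round the bend, until it hangs over the middle of the green drying mat at the other end, without jamming it hard against the rod. Let go of it so that it hangs upright and still, and leave the orange carrier where it is.

Things in the scene. Friction and masses are not known exactly. Their poses are not given: they have to be found in the camera images.
- carrier_blue: Blue block 24 (along rod) x 34 x 34 mm high, hanging loose on arm 1 of its rail; 18 mm round bore. Origin: bore centre; x along bore, z up. Grip block on top: 24 along x, 14 across y (pinch across y), from 17 to 57 mm above origin. Clip and glass slides hang to 98 mm below. 0.12 kg, bottom-heavy, hangs upright; at rest origin is 4 mm below the rod's axis (146 mm above table).
- rail_blue: Fixed rail of the blue carrier: level 10 mm steel rod, axis 150 mm above table, on end posts no taller; grey base 290x150x8. Origin: base centre on table, z up. Rod in rail x, y (mm): post (-124,-45), straight along +x (arm 1, over metal dish) to (-4,-45); bends left 75 deg, radius 50 about (-4,5), to (44.3,-7.9); straight (arm 2, over green mat) to post (75.4,108).
- dry_spot (a point): Point on the rod's axis of rail_blue, 150 mm above the table, over the middle of the green drying mat (80 mm along arm 2 x 55 mm): (61.1, 54.8) mm in the rail's frame, 65 mm past the end of the bend and 55 mm before the second post. Rod direction here: 75 deg left of the rail's x.
- carrier_orange: Same carrier in orange, loose on arm 1 of the other, identical rail: a bystander to leave alone. Same origin and axes as the blue one. Which of the two rails stands on the robot's left varies.
Not all that is in view belongs to the job. Leave any pink look-alike of the carrier_blue alone.

How it is judged:
At the end, for the whole second after the job is handed in: The blue carrier hangs on its rail with its bore's centre within 25 mm (seen from above) of the point over the middle of the green mat, upright within 10 degrees, at rest and let go (horizontal distance between carrier_blue and dry_spot below 0.025 m and angle between carrier_blue's own z axis and vertical below 0.17 rad and linear speed of carrier_blue below 0.02 m/s and angular speed of carrier_blue below 0.3 rad/s); the robot touches nothing.
It fails at once if The orange carrier is moved more than 20 mm from where it was (distance of carrier_orange from where it was at the start of the episode above 0.02 m).
It fails at once if The blue carrier is jammed against its rail with more than 30 N (contact force between carrier_blue and rail_blue above 30 N).
It also fails if it takes over 42 s, if anything falls off the work surface, if the arm or the gripper's body presses on something with over 40 N, if the wrist force passes 120 N, or if a joint passes its speed limit or range.

## Working session

There is one attempt and no reset: what is moved stays moved. The work goes in short steps, Python scripts to look and compute and a shell command to move; the robot and the scene stay as the last step left them, time stands still between calls to the robot, and variables do not carry over. Pictures are saved under pics/ and viewed, at most 10 in all, crops included, and the job is handed in when it is done.

```bash
mkdir -p pics
cat > h.py <<'E'
import numpy as np, cv2
from bench import manip
def look(cam,names,save=None):
    im=manip.capture(cam); P=manip.camera_params(cam); E=np.array(P["extrinsics"])
    if save: cv2.imwrite(save,im[:,:,::-1])
    for n in names:
        for d in manip.tip_of(cam,n)[:4]:
            p=np.linalg.inv(E)@np.r_[d["xyz"],1]
            K=np.array(P["mtx"]); c=np.array(d["xyz"]); uv=(K@c/c[2])[:2]
            print(cam,n,round(d["score"],2),p[:3].round(4),"uv",uv.round(0))
    return im,P
E
python3 - <<'E'
from h import *
for c in("top","side"):
    look(c,["carrier_blue","rail_blue","dry_spot","carrier_orange"],f"pics/{c}0.png")
s=manip.observe(); print(s["clock"],s["tool_pos"],s["ee_rot"],s["gripper_width"])
a=[cv2.imread(f"pics/{c}0.png") for c in("top","side")]
cv2.imwrite("pics/both0.png",cv2.resize(np.hstack(a),(800,300)))
E
```

```text
top carrier_blue 0.54 [ 0.5501 -0.2425  0.1495] uv [355. 212.]
top carrier_blue 0.52 [ 0.5216 -0.3854  0.0993] uv [409. 226.]
top rail_blue 0.77 [ 0.5531 -0.1734 -0.0034] uv [321. 216.]
top dry_spot 0.6 [ 0.561  -0.09    0.1431] uv [292. 207.]
top dry_spot 0.28 [0.5305 0.1175 0.1454] uv [205. 218.]
top carrier_orange 0.46 [0.5326 0.1177 0.1436] uv [205. 217.]
side carrier_blue 0.94 [ 0.5522 -0.238   0.1464] uv [276. 158.]
side carrier_blue 0.63 [ 0.5234 -0.3813  0.0985] uv [293. 148.]
side rail_blue 0.6 [ 0.5588 -0.1706  0.0017] uv [271. 232.]
side dry_spot 0.72 [ 0.5614 -0.0854  0.1494] uv [264. 194.]
side carrier_orange 0.59 [0.5289 0.1153 0.1463] uv [271. 267.]
0.5 [ 0.12591377 -0.56100381  0.24524081] [-3.14150840e+00 -1.10879651e-05  2.20812728e-01] 1.001850061137098
```

View pics/top0.png

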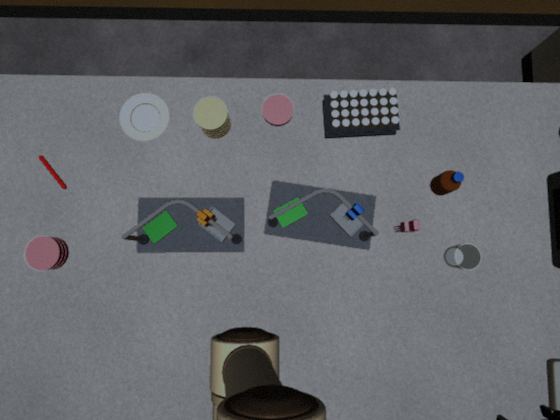

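View pics/side0.png

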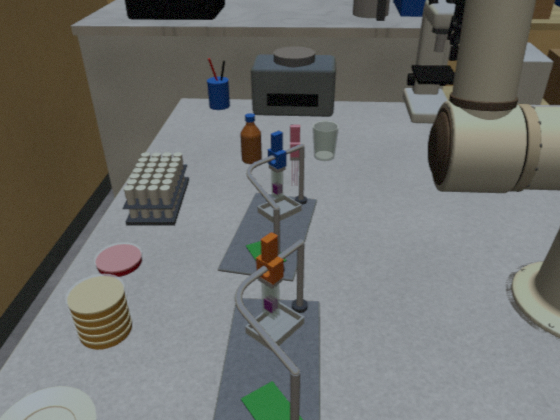

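The top view shows the blue rail at right, with its carrier near (355,212), mat near (290,212) and a pink look-alike at (408,226). The orange rail is on the left, and the side view agrees. The rail frame comes out at about (0.557,-0.171) with yaw about 45°. I'll move to a hover and refine that with the wrist camera.

```bash
python3 -m pendant '[{"gripper":1,"dz":40,"dx":10},{"dx":38,"dy":28,"dz":20,"roll":3},{"dx":38,"dy":28,"dz":15,"roll":3},{"dx":38,"dy":28,"roll":3},{"dx":38,"dy":28,"roll":3},{"dx":38,"dy":28,"roll":3},{"dx":38,"dy":28,"roll":3},{"dx":38,"dy":28,"roll":3},{"dx":38,"dy":28,"roll":3},{"dx":38,"dy":28,"roll":3},{"dx":38,"dy":28,"roll":3},{"dx":38,"dy":28,"roll":3}]'
python3 - <<'E'
from h import *
s=manip.observe(); print(s["clock"],s["tool_pos"],s["ee_rot"],s["contact_force"])
im,P=look("wrist",["carrier_blue","rail_blue","dry_spot"],"pics/w1.png")
print(P)
E
```

```text
0.5 [ 0.12591377 -0.56100381  0.24524081] [-3.14150840e+00 -1.10879651e-05  2.20812728e-01] [-0.45198491 -0.07745592  0.35375791]
{'mtx': array([[325.1922621 ,   0.        , 280.72835604],
       [  0.        , 325.1922621 , 210.75790145],
       [  0.        ,   0.        ,   1.        ]]), 'extrinsics': array([[ 2.18799459e-01, -9.75769841e-01,  1.22046638e-04,
        -5.75287106e-01],
       [-9.37179806e-01, -2.10111483e-01,  2.78472937e-01,
        -3.71622857e-02],
       [-2.71699850e-01, -6.10441077e-02, -9.60444068e-01,
         3.78310331e-01],
       [ 0.00000000e+00,  0.00000000e+00,  0.00000000e+00,
         1.00000000e+00]])}invalid input at $[0]: expected keys gripper, dx, dy, dz, roll
```

View pics/w1.png

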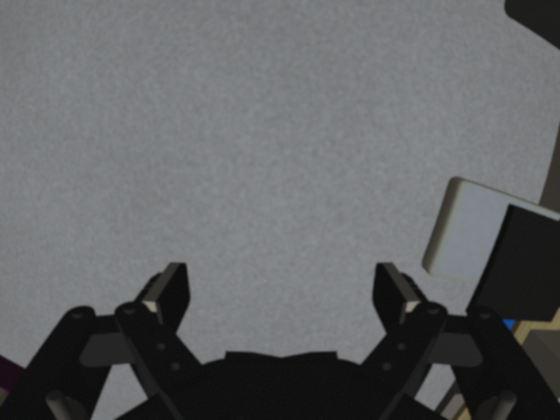

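The wrist picture shows only bench and the gripper, because the rows were refused: every row needs all five keys. I'll resend them.

```bash
python3 -m pendant '[{"gripper":1,"dx":10,"dy":0,"dz":40,"roll":0},{"gripper":1,"dx":34,"dy":28,"dz":20,"roll":3},{"gripper":1,"dx":34,"dy":28,"dz":15,"roll":3},{"gripper":1,"dx":34,"dy":28,"dz":0,"roll":3},{"gripper":1,"dx":34,"dy":28,"dz":0,"roll":3},{"gripper":1,"dx":34,"dy":28,"dz":0,"roll":3},{"gripper":1,"dx":34,"dy":28,"dz":0,"roll":3},{"gripper":1,"dx":34,"dy":28,"dz":0,"roll":3},{"gripper":1,"dx":34,"dy":28,"dz":0,"roll":3},{"gripper":1,"dx":34,"dy":28,"dz":0,"roll":3},{"gripper":1,"dx":34,"dy":28,"dz":0,"roll":3},{"gripper":1,"dx":0,"dy":0,"dz":0,"roll":0}]'
python3 - <<'E'
from h import *
s=manip.observe(); print(s["clock"],s["tool_pos"],s["ee_rot"],s["contact_force"])
im,P=look("wrist",["carrier_blue","rail_blue","dry_spot"],"pics/w2.png")
np.save("w2E.npy",P["extrinsics"])
E
```

```text
clock: 1.9
tool_pos: [0.4789, -0.2774, 0.3202]
ee_rot: [-3.141, -0.002, 0.751]
contact_force: [-1.4, -0.7, 0.2]
gripper_width: 0.996
grip_force: 0.0
1.9 [ 0.47892205 -0.27737398  0.32023481] [-3.14145456e+00 -1.89989842e-03  7.51413638e-01] [-1.35327139 -0.71272377  0.24943332]
wrist carrier_blue 0.88 [ 0.5214 -0.3919  0.0966] uv [380. 221.]
wrist carrier_blue 0.74 [ 0.549  -0.2428  0.1464] uv [306. 107.]
wrist rail_blue 0.8 [ 5.537e-01 -1.767e-01 -5.000e-04] uv [263.  71.]
```

View pics/w2.png

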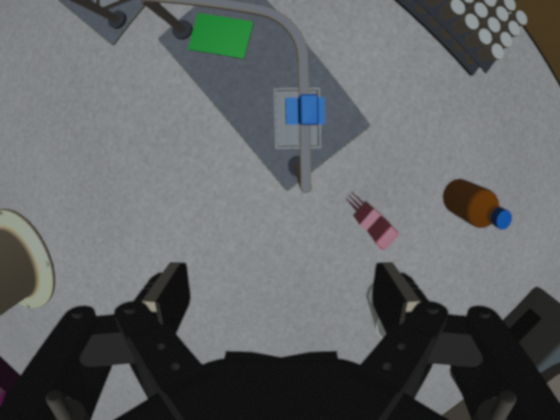

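The wrist view shows blue on arm 1 at (308,110), the rod running vertically, the bend at (295,25), the mat at (220,35), and the pink one on the table at (375,222). I'll move forward so the whole rail is in view, then fit the rod model to its edges.

```bash
python3 -m pendant '[{"gripper":1,"dx":10,"dy":30,"dz":0,"roll":0},{"gripper":1,"dx":10,"dy":30,"dz":0,"roll":0},{"gripper":1,"dx":0,"dy":0,"dz":0,"roll":0},{"gripper":1,"dx":0,"dy":0,"dz":0,"roll":0}]'
cat > fit.py <<'E'
from h import *
from scipy.optimize import minimize
def rod(n1=50):
    s=np.linspace(0,1,60); a=np.c_[-124+120*s,0*s-45]; ta=np.tile([1,0],(60,1))
    t=np.radians(75*s); b=np.c_[-4+50*np.sin(t),5-50*np.cos(t)]; tb=np.c_[np.cos(t),np.sin(t)]
    e=np.array([np.cos(np.radians(75)),np.sin(np.radians(75))])
    c=np.array([44.3,-7.9])+120*s[:,None]*e; tc=np.tile(e,(60,1))
    return np.r_[a,b,c],np.r_[ta,tb,tc]
def world(p,q): 
    c,s=np.cos(p[2]),np.sin(p[2]); return q@np.array([[c,s],[-s,c]])
def proj(P,E,X,fish):
    K=np.array(P["mtx"]); c=np.c_[X,np.ones(len(X))]@np.array(E).T; c=c[:,:3]
    if fish:
        r=np.linalg.norm(c[:,:2],axis=1); th=np.arctan2(r,c[:,2]); m=c[:,:2]/r[:,None]*th[:,None]
    else: m=c[:,:2]/c[:,2:3]
    return m*K[0,0]+K[:2,2]
def edges(p,P,E,fish,off):
    R,T=rod(); N=np.c_[-T[:,1],T[:,0]]
    W=world(p,(R+off*N)/1000)+p[:2]
    return proj(P,E,np.c_[W,np.full(len(W),.15)],fish)
def carr_mask(im):
    h=im.astype(int); return ((h[:,:,2]>h[:,:,0]+60)).astype(np.uint8)
class View:
    def __init__(s,im,P,E,fish,sig):
        s.P,s.E,s.fish=P,E,fish
        g=cv2.GaussianBlur(im.astype(np.float32),(0,0),sig)
        m=0
        for k in range(3): m=m+np.hypot(cv2.Sobel(g[:,:,k],-1,1,0),cv2.Sobel(g[:,:,k],-1,0,1))
        m=np.minimum(m,120)
        m[cv2.dilate(carr_mask(im),np.ones((9,9)))>0]=0
        s.m=m
    def score(s,p):
        t=0
        for o in(-5,5):
            uv=edges(p,s.P,s.E,s.fish,o).astype(np.float32)
            t+=cv2.remap(s.m,uv[:,0].copy(),uv[:,1].copy(),1).mean()
        return t
def fit(vs,p0):
    f=lambda q:-sum(v.score(q*[.001,.001,.01]) for v in vs)
    best=None
    for dx in(-6,0,6):
        for dy in(-6,0,6):
            for da in(-3,0,3):
                x0=np.array(p0)*[1000,1000,100]+[dx,dy,da]
                r=minimize(f,x0,method="Nelder-Mead",options=dict(initial_simplex=x0+np.array([[0,0,0],[4,0,0],[0,4,0],[0,0,4]])))
                if best is None or r.fun<best.fun: best=r
    return best.x*[.001,.001,.01],-best.fun
E
cat > f1.py <<'E'
from fit import *
im,P=look("wrist",["carrier_blue","rail_blue","dry_spot"],"pics/w3.png")
s=manip.observe(); print(s["clock"],s["tool_pos"],s["ee_rot"])
rd=lambda f:cv2.imread(f)[:,:,::-1]
p0=[.557,-.171,.79]
v3=View(im,P,P["extrinsics"],1,1.); v2=View(rd("pics/w2.png"),P,np.load("w2E.npy"),1,1.)
Pt=manip.camera_params("top"); vt=View(rd("pics/top0.png"),Pt,Pt["extrinsics"],0,.7)
for n,v in dict(w3=[v3],w2=[v2],both=[v3,v2],top=[vt],all=[v3,v2,vt]).items():
    p,sc=fit(v,p0); print(n,p.round(4),round(sc,1))
    d=world(p,np.array([[.0611,.0548]]))[0]+p[:2]; print("  dry",d.round(4))
    if n=="both": pb=p
np.save("rail.npy",pb)
o=cv2.resize(im[:,:,::-1],None,fx=3,fy=3)
for off in(-5,5):
    for u in edges(pb,P,P["extrinsics"],1,off)*3+1: cv2.circle(o,tuple(int(x) for x in u),1,(0,0,255),-1)
c=edges(pb,P,P["extrinsics"],1,0)*3; a=np.maximum(c.min(0)-60,0).astype(int); b=(c.max(0)+60).astype(int)
o=o[a[1]:b[1],a[0]:b[0]]; k=min(800/o.shape[1],600/o.shape[0],1); cv2.imwrite("pics/fit.png",cv2.resize(o,None,fx=k,fy=k))
E
python3 f1.py
```

```text
clock: 2.5
tool_pos: [0.4954, -0.2218, 0.3205]
ee_rot: [3.141, 0.0, 0.744]
contact_force: [0.1, 0.1, 0.6]
gripper_width: 1.003
grip_force: 0.0
wrist carrier_blue 0.82 [ 0.5217 -0.3884  0.097 ] uv [400. 260.]
wrist carrier_blue 0.77 [ 0.5516 -0.2425  0.1449] uv [338. 163.]
wrist rail_blue 0.82 [ 0.5563 -0.1736  0.0013] uv [285. 110.]
wrist rail_blue 0.53 [ 0.5499 -0.2432  0.1476] uv [337. 165.]
wrist dry_spot 0.62 [ 0.5576 -0.0891  0.1518] uv [213.  32.]
2.7 [ 0.49540833 -0.22221498  0.32023   ] [-3.14157529e+00  2.40005211e-04  7.42433538e-01]
w3 [ 0.5571 -0.1724  0.7745] 196.4
  dry [ 0.5625 -0.0905]
w2 [ 0.5553 -0.172   0.7809] 162.4
  dry [ 0.5602 -0.09  ]
both [ 0.5564 -0.1707  0.7767] 341.1
  dry [ 0.5616 -0.0888]
top [ 0.5582 -0.171   0.7752] 203.7
  dry [ 0.5635 -0.0891]
all [ 0.5566 -0.1707  0.779 ] 538.5
  dry [ 0.5616 -0.0888]
```

View pics/fit.png

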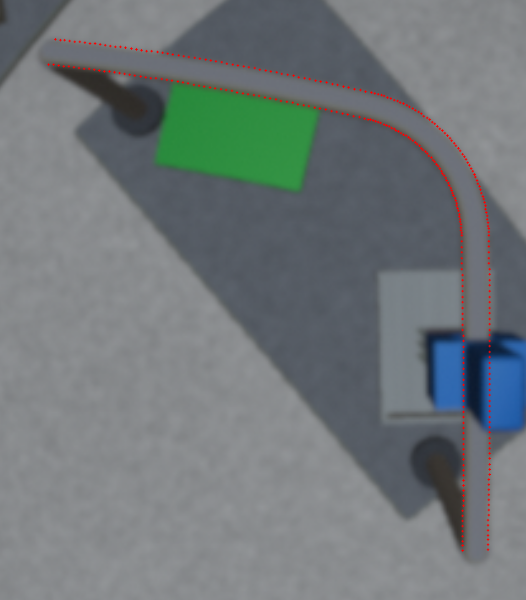

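The overlay hugs the rod, about 1 mm high in this view. Averaging the two wrist fits gives the rail at (0.5562,-0.1722), yaw 0.778. Next I'll compute waypoints.

```bash
cat > wp.py <<'E'
from fit import *
p=np.array([.5562,-.1722,.778]); np.save("rail.npy",p)
c=np.array([.5502,-.2420])
d=c-p[:2]; i=np.array([np.cos(p[2]),np.sin(p[2])]); print("carrier in rail",(d@i)*1000,(i[0]*d[1]-i[1]*d[0])*1000)
def at(s): # s mm along rod from start of bend
    L=50*np.radians(75)
    if s<0: q=np.array([-4+s,-45]);a=0
    elif s<L: a=s/50; r=49.3; q=np.array([-4+r*np.sin(a),5-r*np.cos(a)])
    else: a=np.radians(75); q=np.array([44.3,-7.9])+(s-L)*np.array([np.cos(a),np.sin(a)])
    return np.r_[(world(p,q[None]/1000)[0]+p[:2])*1000,np.degrees(a+p[2])]
if __name__=="__main__":
    pr=None
    L=50*np.radians(75)
    for s in [-50,-40,-30,-20,-10,0]+list(np.linspace(0,L,11)[1:])+[L+15,L+30,L+45,L+55,L+65]:
        w=at(s); print(round(s,1),w.round(1),"" if pr is None else (w-pr).round(1)); pr=w
E
python3 wp.py
```

```text
carrier in rail -53.26347386318849 -45.508706332145245
-50 [ 549.3 -242.2   44.6] 
-40 [ 556.4 -235.1   44.6] [7.1 7.  0. ]
-30 [ 563.6 -228.1   44.6] [7.1 7.  0. ]
-20 [ 570.7 -221.1   44.6] [7.1 7.  0. ]
-10 [ 577.8 -214.1   44.6] [7.1 7.  0. ]
0 [ 584.4 -206.6   44.6] [6.6 7.5 0. ]
6.5 [ 588.7 -201.7   52.1] [4.3 4.8 7.5]
13.1 [ 592.4 -196.4   59.6] [3.6 5.3 7.5]
19.6 [ 595.2 -190.6   67.1] [2.9 5.8 7.5]
26.2 [ 597.4 -184.6   74.6] [2.1 6.1 7.5]
32.7 [ 598.7 -178.2   82.1] [1.3 6.3 7.5]
39.3 [ 599.1 -171.8   89.6] [0.5 6.4 7.5]
45.8 [ 598.8 -165.4   97.1] [-0.4  6.4  7.5]
52.4 [ 597.6 -159.   104.6] [-1.2  6.3  7.5]
58.9 [ 595.5 -152.9  112.1] [-2.   6.1  7.5]
65.4 [ 593.3 -146.7  119.6] [-2.2  6.2  7.5]
80.4 [ 585.9 -133.7  119.6] [-7.4 13.   0. ]
95.4 [ 578.5 -120.6  119.6] [-7.4 13.   0. ]
110.4 [ 571.1 -107.6  119.6] [-7.4 13.   0. ]
120.4 [566.2 -98.9 119.6] [-4.9  8.7  0. ]
130.4 [561.2 -90.2 119.6] [-4.9  8.7  0. ]
```

```bash
python3 -m pendant '[{"gripper":1,"dx":27,"dy":-10,"dz":0,"roll":1},{"gripper":1,"dx":27,"dy":-10,"dz":0,"roll":1},{"gripper":1,"dx":0,"dy":0,"dz":-30,"roll":0},{"gripper":1,"dx":0,"dy":0,"dz":-30,"roll":0},{"gripper":1,"dx":0,"dy":0,"dz":0,"roll":0},{"gripper":1,"dx":0,"dy":0,"dz":0,"roll":0}]'
python3 - <<'E'
from wp import *
s=manip.observe(); print(s["clock"],s["tool_pos"],s["ee_rot"],at(-49.3))
im,P=look("wrist",["carrier_blue"],"pics/w4.png")
v=View(im,P,P["extrinsics"],1,1.); q,sc=fit([v],p); print(q.round(4),sc, "rod pt offset at s=-49 (normal, mm):")
for r in([-.0533,-.045],):
    e=world(q,np.array([r]))[0]+q[:2]-world(p,np.array([r]))[0]-p[:2]; print((e@[-np.sin(p[2]),np.cos(p[2])])*1000)
E
```

```text
clock: 3.3
tool_pos: [0.5496, -0.2415, 0.2605]
ee_rot: [-3.141, 0.0, 0.778]
contact_force: [-0.3, 0.0, 0.2]
gripper_width: 0.997
grip_force: 0.0
carrier in rail -53.26347386318849 -45.508706332145245
3.3 [ 0.54957485 -0.24151807  0.26047151] [-3.14078585e+00  1.93009125e-04  7.78432248e-01] [ 549.81694306 -241.66327508   44.57611646]
wrist carrier_blue 0.84 [ 0.5223 -0.3888  0.0962] uv [363. 310.]
wrist carrier_blue 0.83 [ 0.5533 -0.2418  0.1469] uv [284. 207.]
[ 0.5571 -0.1705  0.7798] 188.9344024658203 rod pt offset at s=-49 (normal, mm):
0.5024399726893457
```

View pics/w4.png

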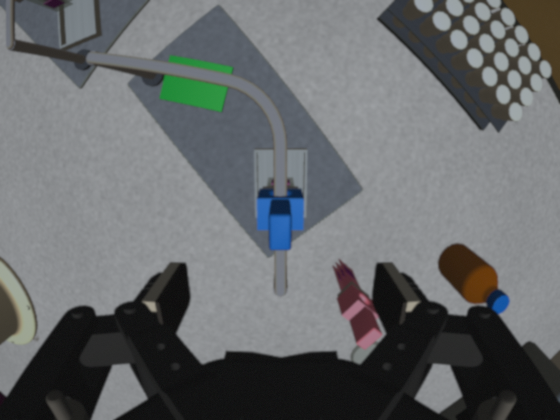

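The view shows the rod and grip block straight ahead between the fingers at (281,215), with the pink one clear of the fingers' path. I'll descend and grip.

```bash
sed -i 's/p=np.array(\[.5562,-.1722,.778\])/p=np.array([.5567,-.1713,.7785])/' wp.py; python3 -m pendant '[{"gripper":1,"dx":1,"dy":1,"dz":-30,"roll":0},{"gripper":1,"dx":0,"dy":0,"dz":-30,"roll":0},{"gripper":1,"dx":0,"dy":0,"dz":-16,"roll":0},{"gripper":1,"dx":0,"dy":0,"dz":0,"roll":0},{"gripper":-0.6,"dx":0,"dy":0,"dz":0,"roll":0},{"gripper":-0.6,"dx":0,"dy":0,"dz":0,"roll":0},{"gripper":-0.6,"dx":0,"dy":0,"dz":0,"roll":0},{"gripper":-1,"dx":0,"dy":0,"dz":0,"roll":0},{"gripper":-1,"dx":0,"dy":0,"dz":0,"roll":0},{"gripper":-1,"dx":0,"dy":0,"dz":0,"roll":0}]'; python3 wp.py
```

```text
clock: 4.4
tool_pos: [0.5512, -0.2402, 0.1851]
ee_rot: [3.141, -0.0, 0.779]
contact_force: [0.7, 0.7, 3.8]
gripper_width: 0.155
grip_force: 58.7
carrier in rail -54.274196418249936 -45.77173366995424
-50 [ 549.9 -241.3   44.6] 
-40 [ 557.  -234.2   44.6] [7.1 7.  0. ]
-30 [ 564.1 -227.2   44.6] [7.1 7.  0. ]
-20 [ 571.2 -220.2   44.6] [7.1 7.  0. ]
-10 [ 578.3 -213.2   44.6] [7.1 7.  0. ]
0 [ 585.  -205.6   44.6] [6.6 7.5 0. ]
6.5 [ 589.2 -200.8   52.1] [4.3 4.8 7.5]
13.1 [ 592.9 -195.5   59.6] [3.6 5.3 7.5]
19.6 [ 595.8 -189.7   67.1] [2.9 5.8 7.5]
26.2 [ 597.9 -183.6   74.6] [2.1 6.1 7.5]
32.7 [ 599.2 -177.3   82.1] [1.3 6.3 7.5]
39.3 [ 599.6 -170.9   89.6] [0.5 6.4 7.5]
45.8 [ 599.3 -164.5   97.1] [-0.4  6.4  7.5]
52.4 [ 598.  -158.1  104.6] [-1.2  6.3  7.5]
58.9 [ 596.  -152.   112.1] [-2.   6.1  7.5]
65.4 [ 593.8 -145.8  119.6] [-2.2  6.2  7.5]
80.4 [ 586.4 -132.8  119.6] [-7.4 13.   0. ]
95.4 [ 579.  -119.7  119.6] [-7.4 13.   0. ]
110.4 [ 571.6 -106.7  119.6] [-7.4 13.   0. ]
120.4 [566.6 -98.  119.6] [-4.9  8.7  0. ]
130.4 [561.7 -89.3 119.6] [-4.9  8.7  0. ]
```

```bash
python3 -m pendant '[{"gripper":-1,"dx":0,"dy":0,"dz":2,"roll":0},{"gripper":-1,"dx":0,"dy":0,"dz":0,"roll":0},{"gripper":-1,"dx":0,"dy":0,"dz":0,"roll":0}]';python3 -m pendant '[{"gripper":-1,"dx":0,"dy":0,"dz":2,"roll":0},{"gripper":-1,"dx":0,"dy":0,"dz":0,"roll":0},{"gripper":-1,"dx":0,"dy":0,"dz":0,"roll":0}]'; python3 -m pendant '[{"gripper":-1,"dx":5,"dy":5,"dz":0,"roll":0},{"gripper":-1,"dx":5,"dy":5,"dz":0,"roll":0},{"gripper":-1,"dx":0,"dy":0,"dz":0,"roll":0},{"gripper":-1,"dx":0,"dy":0,"dz":0,"roll":0}]'
```

```text
clock: 4.7
tool_pos: [0.5507, -0.2399, 0.1859]
ee_rot: [-3.141, 0.0, 0.779]
contact_force: [0.5, 0.6, -2.3]
gripper_width: 0.154
grip_force: 58.3
clock: 5.0
tool_pos: [0.5509, -0.24, 0.1883]
ee_rot: [3.142, -0.0, 0.779]
contact_force: [-0.2, 0.1, -2.0]
gripper_width: 0.154
grip_force: 58.3
clock: 5.4
tool_pos: [0.5611, -0.2297, 0.1882]
ee_rot: [-3.141, 0.0, 0.78]
contact_force: [-0.4, -0.2, -0.8]
gripper_width: 0.155
grip_force: 58.4
```

```bash
python3 -m pendant '[{"gripper":-1,"dx":6,"dy":6,"dz":0,"roll":0},{"gripper":-1,"dx":6,"dy":6,"dz":0,"roll":0},{"gripper":-1,"dx":6,"dy":6,"dz":0,"roll":0},{"gripper":-1,"dx":0,"dy":0,"dz":0,"roll":0},{"gripper":-1,"dx":0,"dy":0,"dz":0,"roll":0}]'
```

```text
clock: 5.9
tool_pos: [0.5791, -0.2118, 0.1883]
ee_rot: [-3.142, 0.0, 0.78]
contact_force: [-0.2, 0.5, -1.7]
gripper_width: 0.154
grip_force: 58.4
```

```bash
python3 -m pendant '[{"gripper":-1,"dx":3,"dy":3,"dz":0,"roll":0},{"gripper":-1,"dx":3,"dy":3.2,"dz":0,"roll":1},{"gripper":-1,"dx":2.1,"dy":2.4,"dz":0,"roll":3.2},{"gripper":-1,"dx":2.1,"dy":2.4,"dz":0,"roll":3.3},{"gripper":-1,"dx":0,"dy":0,"dz":0,"roll":0},{"gripper":-1,"dx":0,"dy":0,"dz":0,"roll":0}]';python3 -m pendant '[{"gripper":-1,"dx":1.8,"dy":2.6,"dz":0,"roll":3.7},{"gripper":-1,"dx":1.8,"dy":2.7,"dz":0,"roll":3.8},{"gripper":-1,"dx":0,"dy":0,"dz":0,"roll":0},{"gripper":-1,"dx":0,"dy":0,"dz":0,"roll":0}]'
```

```text
clock: 6.5
tool_pos: [0.5891, -0.201, 0.1883]
ee_rot: [-3.142, 0.0, 0.909]
contact_force: [-1.4, -0.0, -1.9]
gripper_width: 0.153
grip_force: 58.4
clock: 6.9
tool_pos: [0.5926, -0.1959, 0.1883]
ee_rot: [3.142, 0.0, 1.039]
contact_force: [-0.6, -0.4, -2.1]
gripper_width: 0.154
grip_force: 58.4
```

On track (target 592.9,-195.5,59.6°) and the forces are near zero. Continuing round the bend.

```bash
python3 -m pendant '[{"gripper":-1,"dx":1.6,"dy":3.1,"dz":0,"roll":3.8},{"gripper":-1,"dx":1.5,"dy":2.9,"dz":0,"roll":3.8},{"gripper":-1,"dx":1.1,"dy":3.1,"dz":0,"roll":3.7},{"gripper":-1,"dx":1,"dy":3.1,"dz":0,"roll":3.8},{"gripper":-1,"dx":0,"dy":0,"dz":0,"roll":0},{"gripper":-1,"dx":0,"dy":0,"dz":0,"roll":0}]';python3 -m pendant '[{"gripper":-1,"dx":0.7,"dy":3.2,"dz":0,"roll":3.7},{"gripper":-1,"dx":0.6,"dy":3.1,"dz":0,"roll":3.8},{"gripper":-1,"dx":0.3,"dy":3.2,"dz":0,"roll":3.7},{"gripper":-1,"dx":0.1,"dy":3.2,"dz":0,"roll":3.8},{"gripper":-1,"dx":0,"dy":0,"dz":0,"roll":0},{"gripper":-1,"dx":0,"dy":0,"dz":0,"roll":0}]'
```

```text
clock: 7.5
tool_pos: [0.5978, -0.1837, 0.1883]
ee_rot: [-3.142, 0.0, 1.302]
contact_force: [-0.1, -0.9, -0.6]
gripper_width: 0.159
grip_force: 58.4
clock: 8.1
tool_pos: [0.5995, -0.1711, 0.1883]
ee_rot: [-3.142, 0.0, 1.564]
contact_force: [-0.8, -0.5, -0.6]
gripper_width: 0.159
grip_force: 58.4
```

```bash
python3 -m pendant '[{"gripper":-1,"dx":-0.1,"dy":3.2,"dz":0,"roll":3.7},{"gripper":-1,"dx":-0.2,"dy":3.3,"dz":0,"roll":3.8},{"gripper":-1,"dx":-0.6,"dy":3.2,"dz":0,"roll":3.7},{"gripper":-1,"dx":-0.7,"dy":3.2,"dz":0,"roll":3.8},{"gripper":-1,"dx":0,"dy":0,"dz":0,"roll":0},{"gripper":-1,"dx":0,"dy":0,"dz":0,"roll":0}]';python3 - <<'E'
from wp import *
im,P=look("wrist",["carrier_blue","rail_blue"],"pics/w5.png")
v=View(im,P,P["extrinsics"],1,1.); q,sc=fit([v],p); print(q.round(4),sc)
E
```

```text
clock: 8.7
tool_pos: [0.598, -0.1582, 0.1883]
ee_rot: [-3.142, 0.0, 1.826]
contact_force: [1.2, -0.1, -1.0]
gripper_width: 0.156
grip_force: 58.4
carrier in rail -54.274196418249936 -45.77173366995424
wrist carrier_blue 0.95 [ 0.5975 -0.1619  0.1499] uv [280. 255.]
wrist rail_blue 0.84 [ 0.5564 -0.1721  0.0028] uv [238. 194.]
[ 0.5437 -0.1484  0.7777] 142.8694610595703
```

View pics/w5.png

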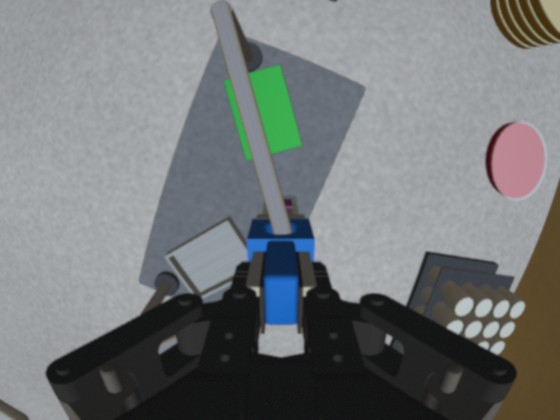

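The rod enters the bore centred (282,230) and arm 2 heads up-left past the mat at (262,110), as expected. The automatic fit failed because of occlusion, so I'm ignoring it. I'll finish the bend and run down arm 2.

```bash
python3 -m pendant '[{"gripper":-1,"dx":-0.9,"dy":3.1,"dz":0,"roll":3.7},{"gripper":-1,"dx":-1.1,"dy":3,"dz":0,"roll":3.8},{"gripper":-1,"dx":-1.1,"dy":3.2,"dz":0,"roll":3.7},{"gripper":-1,"dx":-1.2,"dy":3,"dz":0,"roll":3.8},{"gripper":-1,"dx":0,"dy":0,"dz":0,"roll":0},{"gripper":-1,"dx":0,"dy":0,"dz":0,"roll":0}]';python3 -m pendant '[{"gripper":-1,"dx":-2.5,"dy":4.3,"dz":0,"roll":0},{"gripper":-1,"dx":-2.4,"dy":4.3,"dz":0,"roll":0},{"gripper":-1,"dx":-2.5,"dy":4.4,"dz":0,"roll":0},{"gripper":-1,"dx":0,"dy":0,"dz":0,"roll":0},{"gripper":-1,"dx":0,"dy":0,"dz":0,"roll":0}]'
```

```text
clock: 9.45
tool_pos: [0.5938, -0.1458, 0.1883]
ee_rot: [-3.142, 0.0, 2.088]
contact_force: [0.1, 0.3, -1.0]
gripper_width: 0.154
grip_force: 58.4
clock: 9.95
tool_pos: [0.5863, -0.1325, 0.1884]
ee_rot: [3.142, 0.0, 2.09]
contact_force: [0.1, -0.4, -0.6]
gripper_width: 0.154
grip_force: 58.4
```

```bash
python3 -m pendant '[{"gripper":-1,"dx":-3.7,"dy":6.5,"dz":0,"roll":0},{"gripper":-1,"dx":-3.7,"dy":6.5,"dz":0,"roll":0},{"gripper":-1,"dx":0,"dy":0,"dz":0,"roll":0},{"gripper":-1,"dx":0,"dy":0,"dz":0,"roll":0}]'
```

```text
clock: 10.35
tool_pos: [0.5788, -0.1194, 0.1883]
ee_rot: [-3.142, 0.0, 2.09]
contact_force: [-0.8, -0.5, -2.2]
gripper_width: 0.152
grip_force: 58.4
```

```bash
python3 -m pendant '[{"gripper":-1,"dx":-3.5,"dy":6,"dz":0,"roll":0},{"gripper":-1,"dx":-3.4,"dy":6,"dz":0,"roll":0},{"gripper":-1,"dx":-3.4,"dy":6,"dz":0,"roll":0},{"gripper":-1,"dx":-3.4,"dy":6,"dz":0,"roll":0},{"gripper":-1,"dx":-3.4,"dy":6,"dz":0,"roll":0},{"gripper":-1,"dx":0,"dy":0,"dz":0,"roll":0},{"gripper":-1,"dx":0,"dy":0,"dz":-1.5,"roll":0},{"gripper":-1,"dx":0,"dy":0,"dz":-1,"roll":0},{"gripper":-1,"dx":0,"dy":0,"dz":-0.5,"roll":0},{"gripper":-1,"dx":0,"dy":0,"dz":0,"roll":0},{"gripper":-1,"dx":0,"dy":0,"dz":0,"roll":0}]'
python3 - <<'E'
from h import *
for c in("wrist","side","top"): look(c,["carrier_blue","dry_spot"],f"pics/{c}6.png")
E
```

```text
clock: 11.45
tool_pos: [0.562, -0.0898, 0.1853]
ee_rot: [3.141, 0.0, 2.09]
contact_force: [0.5, 0.6, 0.2]
gripper_width: 0.155
grip_force: 58.7
wrist carrier_blue 0.71 [ 0.5591 -0.0916  0.144 ] uv [277. 248.]
side carrier_blue 0.6 [ 5.569e-01 -1.705e-01 -3.000e-04] uv [272. 233.]
side carrier_blue 0.57 [ 0.5629 -0.0883  0.144 ] uv [263. 196.]
side carrier_blue 0.56 [ 0.5224 -0.3827  0.0963] uv [294. 149.]
side dry_spot 0.59 [ 0.5611 -0.0834  0.1482] uv [264. 196.]
top carrier_blue 0.52 [ 0.5205 -0.3852  0.0981] uv [409. 226.]
```

The carrier is over the mat. I'll open gently, then retreat straight up.

```bash
python3 -m pendant '[{"gripper":-0.5,"dx":0,"dy":0,"dz":0,"roll":0},{"gripper":-0.3,"dx":0,"dy":0,"dz":0,"roll":0},{"gripper":0,"dx":0,"dy":0,"dz":0,"roll":0},{"gripper":0.3,"dx":0,"dy":0,"dz":0,"roll":0},{"gripper":0.3,"dx":0,"dy":0,"dz":0,"roll":0},{"gripper":0.3,"dx":0,"dy":0,"dz":20,"roll":0},{"gripper":0.3,"dx":0,"dy":0,"dz":40,"roll":0},{"gripper":0.3,"dx":0,"dy":0,"dz":40,"roll":0},{"gripper":0.3,"dx":0,"dy":0,"dz":20,"roll":0},{"gripper":0.3,"dx":0,"dy":0,"dz":0,"roll":0}]'
python3 -m pendant '[{"gripper":0.3,"dx":0,"dy":0,"dz":0,"roll":0},{"gripper":0.3,"dx":0,"dy":0,"dz":0,"roll":0},{"gripper":0.3,"dx":0,"dy":0,"dz":0,"roll":0},{"gripper":0.3,"dx":0,"dy":0,"dz":0,"roll":0},{"gripper":0.3,"dx":0,"dy":0,"dz":0,"roll":0},{"gripper":0.3,"dx":0,"dy":0,"dz":0,"roll":0},{"gripper":0.3,"dx":0,"dy":0,"dz":0,"roll":0},{"gripper":0.3,"dx":0,"dy":0,"dz":0,"roll":0},{"gripper":0.3,"dx":0,"dy":0,"dz":0,"roll":0},{"gripper":0.3,"dx":0,"dy":0,"dz":0,"roll":0},{"gripper":0.3,"dx":0,"dy":0,"dz":0,"roll":0},{"gripper":0.3,"dx":0,"dy":0,"dz":0,"roll":0}]'
python3 - <<'E'
from h import *
for k in range(2):
  for c in("wrist","side"): look(c,["carrier_blue","carrier_orange"],f"pics/{c}7{k}.png")
a=cv2.imread("pics/wrist71.png")[120:420,80:480]; b=cv2.imread("pics/side71.png")[100:400,160:560]
d=np.abs(cv2.imread("pics/side71.png").astype(int)-cv2.imread("pics/side70.png"))[150:270,230:330].mean(); print("motion",d)
cv2.imwrite("pics/end.png",np.hstack([a,b]))
E
```

```text
clock: 12.9
tool_pos: [0.5635, -0.0903, 0.3098]
ee_rot: [3.137, 0.006, 2.09]
contact_force: [0.0, -0.1, 0.2]
gripper_width: 0.651
grip_force: 0.0
clock: 14.1
tool_pos: [0.5618, -0.0896, 0.3053]
ee_rot: [-3.142, -0.0, 2.09]
contact_force: [0.5, 0.4, 0.3]
gripper_width: 0.651
grip_force: 0.0
wrist carrier_blue 0.97 [ 0.5603 -0.0907  0.1435] uv [280. 197.]
wrist carrier_blue 0.72 [ 0.5247 -0.3867  0.0967] uv [139. 372.]
side carrier_blue 0.66 [ 0.5233 -0.3839  0.0968] uv [293. 148.]
side carrier_orange 0.58 [0.5274 0.1144 0.1474] uv [272. 266.]
wrist carrier_blue 0.74 [ 0.5604 -0.0912  0.1454] uv [280. 198.]
wrist carrier_blue 0.53 [ 0.5205 -0.3883  0.0957] uv [136. 371.]
side carrier_blue 0.9 [ 0.5651 -0.0893  0.1442] uv [262. 196.]
side carrier_blue 0.54 [ 0.5211 -0.3815  0.0942] uv [294. 150.]
side carrier_orange 0.64 [0.5295 0.1164 0.1421] uv [271. 269.]
side carrier_orange 0.48 [ 0.5641 -0.0907  0.1471] uv [263. 194.]
motion 1.87725
```

View pics/end.png

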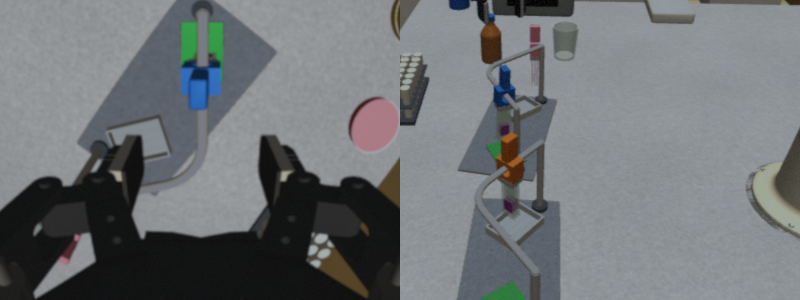

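The blue carrier hangs upright over the mat (wrist crop 203,80), the gripper is clear, and orange has not moved. I'll let any swing die out, then hand in.

```bash
for i in 1 2 3 ; do python3 -m pendant '[{"gripper":0.3,"dx":0,"dy":0,"dz":0,"roll":0},{"gripper":0.3,"dx":0,"dy":0,"dz":0,"roll":0},{"gripper":0.3,"dx":0,"dy":0,"dz":0,"roll":0},{"gripper":0.3,"dx":0,"dy":0,"dz":0,"roll":0},{"gripper":0.3,"dx":0,"dy":0,"dz":0,"roll":0},{"gripper":0.3,"dx":0,"dy":0,"dz":0,"roll":0},{"gripper":0.3,"dx":0,"dy":0,"dz":0,"roll":0},{"gripper":0.3,"dx":0,"dy":0,"dz":0,"roll":0},{"gripper":0.3,"dx":0,"dy":0,"dz":0,"roll":0},{"gripper":0.3,"dx":0,"dy":0,"dz":0,"roll":0},{"gripper":0.3,"dx":0,"dy":0,"dz":0,"roll":0},{"gripper":0.3,"dx":0,"dy":0,"dz":0,"roll":0}]' | head -1; done
python3 - <<'E'
from h import *
I=[manip.capture("wrist").astype(int) for k in range(4)]
print([np.abs(a-I[0])[180:230,260:310].mean().round(2) for a in I],[np.abs(a-I[0])[20:100,100:200].mean().round(2) for a in I])
print(manip.hand_in())
E
```

```text
clock: 15.9
clock: 17.1
clock: 18.3
[np.float64(0.0), np.float64(0.56), np.float64(0.57), np.float64(0.57)] [np.float64(0.0), np.float64(0.41), np.float64(0.41), np.float64(0.42)]
the job is handed in; nothing more can be done
None
```

The blue carrier is released and hangs upright and still within a few mm of the point over the middle of the green mat, the orange carrier was left where it was, and the job was handed in at about 18.5 s (no verdict was returned).

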